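Reload the cassette reader and start programme 4

TASK

Take every spent cassette out of the reader and lay it flat, fin up, in the orange tray, and slide every new cassette from the left of the reader nose first into a bay of its own until it is fully home against the stop inside. Only when all of that is done, turn the reader's dial to 4. Leave the bottles and the beaker where they are.

Things in the scene. Friction and masses are not known exactly. Their poses are not given: they have to be found in the camera images.
- reader: white cassette reader, fixed, 330 wide (y), 170 deep, 60 mm tall; three bays open towards the robot, dial on top at its right end. Origin: on the bench, mid-width, in the plane of the bay mouths; x points into the bays. A 10 mm thick apron, level with the bay floors, reaches 145 mm out before the mouths. Steel guides 14 tall, 30 long flare out before each mouth (64 mm apart at their tips).
- bay0 (a point): mouth of the left bay (seen from the robot), at mid-width on its floor, 10 mm above the bench; axes as the reader: x into the bay. The bay is 48 mm wide, 21 mm high and blind: a solid stop is hidden 65 mm in. A cassette fully home has its origin here, rear half and fin outside. Bays are 75 mm apart.
- bay1 (a point): mouth of the middle bay (seen from the robot), at mid-width on its floor, 10 mm above the bench; axes as the reader: x into the bay. The bay is 48 mm wide, 21 mm high and blind: a solid stop is hidden 65 mm in. A cassette fully home has its origin here, rear half and fin outside. Bays are 75 mm apart.
- bay2 (a point): mouth of the right bay (seen from the robot), at mid-width on its floor, 10 mm above the bench; axes as the reader: x into the bay. The bay is 48 mm wide, 21 mm high and blind: a solid stop is hidden 65 mm in. A cassette fully home has its origin here, rear half and fin outside. Bays are 75 mm apart.
- dial (a joint): dial angle, rad, growing clockwise from above; a click and a printed number each 0.5236 rad, 0 (0 rad) to 6 (3.1416), so 4 is 2.0944. End stops just beyond. Takes about 0.1 N m; springs to the nearest click. A bar grip 56 long, 14 thick, 28 mm tall with a white pointer line crosses it; the pointer is along the reader's +y at 0, +x at 3, -y at 6.
- dial_grip (a point): on the dial's vertical axis, 91 mm above the bench, in the bar grip (its top is 10 mm higher). Its x axis is along the bar to the pointer end.
- tray: orange open tray, fixed, 200 x 200 x 20 mm outside, walls and floor 5 mm. Origin: centre of its underside. 
- new0: white sample cassette with grey grip fin. Block 120 x 44 x 18 mm with a narrower nose (34 x 12): x = -65 to +65 mm. Origin: centre of underside; x to the nose, z up. Fin on the block: z = 18 to 44, x = -60 to -20, 12 mm thick, at y = 0: grip across y. 0.08-0.15 kg, mass centre at x = -25. A new one: lies fin up on the brown paper left of the reader. Two or three are present.
- new1: white sample cassette with grey grip fin. Block 120 x 44 x 18 mm with a narrower nose (34 x 12): x = -65 to +65 mm. Origin: centre of underside; x to the nose, z up. Fin on the block: z = 18 to 44, x = -60 to -20, 12 mm thick, at y = 0: grip across y. 0.08-0.15 kg, mass centre at x = -25. A new one: lies fin up on the brown paper left of the reader. Two or three are present.
- new2: white sample cassette with grey grip fin. Block 120 x 44 x 18 mm with a narrower nose (34 x 12): x = -65 to +65 mm. Origin: centre of underside; x to the nose, z up. Fin on the block: z = 18 to 44, x = -60 to -20, 12 mm thick, at y = 0: grip across y. 0.08-0.15 kg, mass centre at x = -25. A new one: lies fin up on the brown paper left of the reader. Two or three are present.
- spent0: white sample cassette with grey grip fin. Block 120 x 44 x 18 mm with a narrower nose (34 x 12): x = -65 to +65 mm. Origin: centre of underside; x to the nose, z up. Fin on the block: z = 18 to 44, x = -60 to -20, 12 mm thick, at y = 0: grip across y. 0.08-0.15 kg, mass centre at x = -25. A spent one: at the start it sits in a bay of the reader. Two or three are present.
- spent1: white sample cassette with grey grip fin. Block 120 x 44 x 18 mm with a narrower nose (34 x 12): x = -65 to +65 mm. Origin: centre of underside; x to the nose, z up. Fin on the block: z = 18 to 44, x = -60 to -20, 12 mm thick, at y = 0: grip across y. 0.08-0.15 kg, mass centre at x = -25. A spent one: at the start it sits in a bay of the reader. Two or three are present.
- spent2: white sample cassette with grey grip fin. Block 120 x 44 x 18 mm with a narrower nose (34 x 12): x = -65 to +65 mm. Origin: centre of underside; x to the nose, z up. Fin on the block: z = 18 to 44, x = -60 to -20, 12 mm thick, at y = 0: grip across y. 0.08-0.15 kg, mass centre at x = -25. A spent one: at the start it sits in a bay of the reader. Two or three are present.
- reagent: bystander: white bottle, 60 mm across, 130 mm tall. Origin under its centre.
- dropper: bystander: amber dropper bottle, 32 mm across, 75 mm tall. Origin under its centre.
- beaker: bystander: glass beaker, 66 mm across, 80 mm tall. Origin under its centre.
Not all that is in view belongs to the job. What is shaped like the spent1 but pink is not meant.

How it is judged:
By the outcome, as a careful person would: the job done as asked, in the order asked, and still so for the second after the job is handed in, with the robot touching nothing.
Of new0, new1, new2 only 2 to 3 are there at a start; the rules pass over those that are not, and their reading is None.
Of spent0, spent1, spent2 only 2 to 3 are there at a start; the rules pass over those that are not, and their reading is None.
At some moment in a run one of new0, new1, new2 may be knocked a few centimetres aside while the robot is not near it.
Once in a run the grip may slacken for a moment while it holds something.
It also fails if it takes over 210 s, if anything falls off the work surface, if the arm or the gripper's body presses on something with over 40 N, if the wrist force passes 120 N, or if a joint passes its speed limit or range.

ROBOT

A 6-joint arm with a two-finger parallel gripper is mounted at the origin on the work surface. World frame = base frame: x ahead of the robot, y to its left, z up, the work surface at z = 0. Lengths are in mm, angles in rad, forces in N, time in s.
With the tool pointing down it reaches from about 325 to 850 mm from the base axis. Payload 15.5 kg.
Tool frame: the origin (TCP) lies on the centre line of the jaws, within the pads' length; the fingertips stand ctrl.tips_ahead ahead of it and the grasp point (between the pads) lies 2 mm behind it (ctrl.tips_ahead is the distance from the TCP to the fingertips, in mm); x points along the fingers, y is the direction in which the jaws open and shut, and the axes are right-handed (so a half turn about x gives the same grasp; the last joint's range is limited). The gripper opens to 91 mm and grips with 3 to 60 N. Pads are 32 mm wide; open, the fingers measure 118 mm over their backs; the gripper's body (76 mm by 178 mm) begins 60 mm behind the grasp point.
Start: joints at [-1.397, 0.494, 1.345, -0, 1.302, -0.096], TCP at [165.985, -602.557, 230.915] pointing down, gripper open.
Joint ranges: [-2.91, 2.91], [-0.82, 2.16], [0.22, 2.67], [-1.22, 4.37], [0.12, 2.79], [-3.08, 3.08]. Speed limits (rad/s): [1.89, 1.89, 2.57, 3.01, 3.01, 3.01].

INTERFACE

Orientations are given as [roll, pitch, yaw] about the fixed x, y, z axes, in that order (R = Rz(yaw) Ry(pitch) Rx(roll)).
In Python, from plant import ctrl, eyes, workorder, nets gives the robot as it stands.
- The arm moves only by the shell command python3 -m crank 'ROWS'. ROWS is JSON, a list of rows, each an object with "angular": the turn, a rotation vector about the world's x, y, z in rad, a list of three; "xyz": the shift along the world's x, y, z in mm, a list of three; "fingers": the opening, from -1 (shut) to 1 (fully open). In form: [{"angular": [ax, ay, az], "xyz": [tx, ty, tz], "fingers": fingers}, ...]. A call has 1 to 10 rows; each row is the pose to reach, as a shift and turn from the pose commanded when the call began; what a row does not reach only later rows make up. A row lasts 1/8 s, in which the tool goes at most 62.5 mm and 10.7 degrees, less where a joint would pass 70% of its speed; a pose out of reach is approached as far as the arm can. A call with a gripper value outside its range is refused whole. The fingers move at their own pace and stop on an object; the grip force is fixed at half the most. Time passes only in rows, so rows that repeat a pose let the fingers close. It gives the time, the measured TCP pose, the force and the opening at its end, in the units of the state.
- ctrl.observe(): the state, without advancing time (a new reading comes with each control period).
- eyes.get_image(name): name is "side" or "top" or "wrist"; returns the picture (400x640x3 uint8, red, green, blue); there is no depth.
- eyes.camera_params(name): a dict with "camera_matrix" (3x3 intrinsics, pixels), "world_to_cam" (4x4, takes a point from world to camera coordinates). Camera axes: x right, y down, z forward; pixel columns grow to the right and rows downward; lengths in mm; the calibration is good to about 2 mm. A picture is of the moment at which its call begins: read the wrist's pose just before it. camera_params takes no time and is no camera call; for the wrist camera it gives the pose at the moment of the call.
- workorder.sign_off(): hands the job in, once; it reports no verdict.
Trained networks look in the newest picture that a camera, given by its name, has taken for a name from the list of things; names that differ only in an ending like _2 or _b are one class to them, and where a whole thing is asked for, a point or a joint stands for the part that bears it (a point fixed in the world has none). Each returns a list of dicts, best first, with "score" (0 to 1); they miss things now and then, are a little off and sometimes report something else, mostly with a low value. They report only what shows in the picture. A call takes as long as a camera call. They do not tell look-alikes from the thing itself.
- nets.find_in(camera, label): "position" ([x, y, z] in mm, in the coordinates of the camera as it stood for that picture, good to about 4 mm: the middle of the surface that is visible of it).
- nets.mark_of(camera, label): "position" ([x, y, z] in mm, in the coordinates of the camera as it stood for that picture, good to about 4 mm: a listed point, or the origin of a listed thing).
The state is a dict: "clock": time; "qpos": joint angles; "joint_velocities": joint speeds; "effort": joint torques, N m; "tool_pos": TCP position; "tcp_rot": TCP orientation; "wrist_force": force on the tool from outside, world axes, zero at the start; "torque": the same for the moment, N m; "opening": finger opening in mm.
Only numpy, scipy, OpenCV 4.12 (cv2) and the standard library are available. Lean on these libraries where they do the work, as an engineer would, in place of code of your own. Each camera call takes 0.05 s, during which the arm holds its last target. There are 200 camera calls.

## Working session

There is one attempt and no reset: what is moved stays moved. The work goes in short steps, Python scripts to look and compute and a shell command to move; the robot and the scene stay as the last step left them, time stands still between calls to the robot, and variables do not carry over. Pictures are saved under pics/ and viewed, about 12 in all and at most 16, crops included, and the job is handed in when it is done.

```bash
ls; mkdir -p pics
cat > h.py <<'E'
import numpy as np,cv2
from plant import ctrl,eyes,workorder,nets
def img(n,f):
    P=eyes.camera_params(n); im=eyes.get_image(n); cv2.imwrite('pics/'+f,im[:,:,::-1]); return im,P
def tow(P,p): return (np.linalg.inv(np.array(P['world_to_cam']))@np.r_[p,1])[:3]
def ray(P,u,v,z):
    W=np.linalg.inv(np.array(P['world_to_cam'])); d=W[:3,:3]@np.linalg.inv(np.array(P['camera_matrix']))@np.array([u,v,1.]); o=W[:3,3]
    return o+d*(z-o[2])/d[2]
def proj(P,p):
    c=np.array(P['world_to_cam'])@np.r_[p,1]; q=np.array(P['camera_matrix'])@c[:3]; return q[:2]/q[2]
E
python3 - <<'E'
from h import *
s=ctrl.observe(); print(s['clock'],s['tool_pos'],s['tcp_rot'],s['opening'],ctrl.tips_ahead)
ims=[]
for n in ['top','side']:
    im,P=img(n,n+'0.png'); 
    print(n, tow(P,[0,0,0]).round())
    for l in ['reader','bay0','bay1','bay2','dial_grip','tray','new0','spent0']:
        print(l,[(round(d['score'],2),tow(P,d['position']).round().tolist()) for d in nets.mark_of(n,l)])
E
```

```text
pics
0.0 [ 165.93176063 -602.19093014  230.33674541] [-1.67280508  1.56955889  1.73756965] 91.01097019394632 17.0
top [478. -35. 957.]
reader [(0.66, [566.0, 10.0, 1.0])]
bay0 [(0.87, [563.0, 57.0, 3.0]), (0.75, [554.0, 135.0, 6.0]), (0.74, [572.0, -22.0, 7.0])]
bay1 [(0.87, [563.0, 57.0, 3.0]), (0.75, [554.0, 135.0, 6.0]), (0.74, [572.0, -22.0, 7.0])]
bay2 [(0.87, [563.0, 57.0, 3.0]), (0.75, [554.0, 135.0, 6.0]), (0.74, [572.0, -22.0, 7.0])]
dial_grip [(0.87, [665.0, -86.0, 92.0])]
tray [(0.9, [492.0, -357.0, -0.0]), (0.73, [542.0, 332.0, -4.0])]
new0 [(0.96, [627.0, 362.0, -2.0]), (0.85, [441.0, 350.0, 1.0]), (0.7, [544.0, 328.0, -2.0])]
spent0 [(0.95, [565.0, -19.0, 6.0]), (0.79, [310.0, 294.0, -4.0]), (0.73, [570.0, -18.0, 5.0]), (0.72, [562.0, 57.0, 9.0]), (0.61, [554.0, 134.0, 10.0])]
side [-84. 612. 805.]
reader [(0.87, [568.0, 13.0, 1.0]), (0.3, [553.0, 136.0, 8.0])]
bay0 [(0.76, [570.0, -15.0, 8.0]), (0.7, [564.0, 59.0, 9.0]), (0.63, [487.0, -351.0, -3.0]), (0.56, [552.0, 135.0, 12.0])]
bay1 [(0.76, [570.0, -15.0, 8.0]), (0.7, [564.0, 59.0, 9.0]), (0.63, [487.0, -351.0, -3.0]), (0.56, [552.0, 135.0, 12.0])]
bay2 [(0.76, [570.0, -15.0, 8.0]), (0.7, [564.0, 59.0, 9.0]), (0.63, [487.0, -351.0, -3.0]), (0.56, [552.0, 135.0, 12.0])]
dial_grip [(0.89, [662.0, -86.0, 94.0])]
tray [(0.73, [491.0, -351.0, -6.0]), (0.18, [675.0, -389.0, -2.0])]
new0 [(0.84, [543.0, 329.0, 1.0]), (0.74, [628.0, 360.0, -2.0]), (0.58, [443.0, 348.0, 2.0])]
spent0 [(0.9, [567.0, -17.0, 10.0]), (0.84, [561.0, 56.0, 8.0]), (0.73, [313.0, 295.0, 0.0]), (0.7, [549.0, 137.0, 10.0])]
```

```bash
ls pics
```

```text
side0.png
top0.png
```

View pics/top0.png

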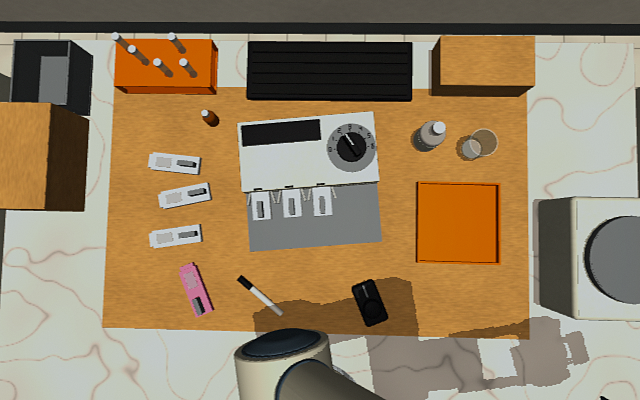

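View pics/side0.png

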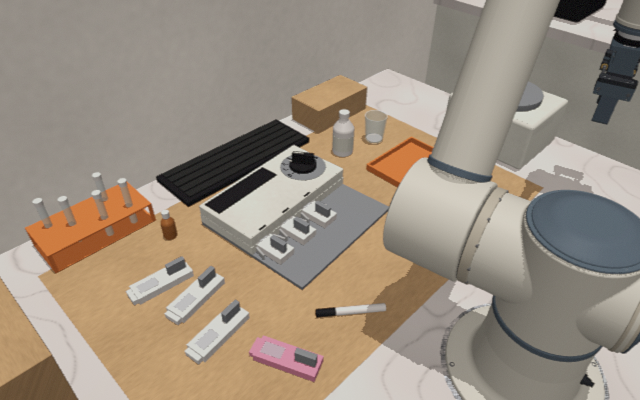

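```bash
cat >> h.py <<'E'
from scipy.spatial.transform import Rotation as Ro
def tool():
    s=ctrl.observe(); R=Ro.from_euler('xyz',s['tcp_rot']).as_matrix(); return np.array(s['tool_pos']),R,s
def news(f='t.png',box=(135,225,140,258)):
    im,P=img('top',f); a,b,c,d=box; sub=im[c:d,a:b].astype(int)
    m=((sub.max(2)-sub.min(2)<40)&(sub.min(2)>120)).astype(np.uint8)
    m=cv2.morphologyEx(m,cv2.MORPH_CLOSE,np.ones((5,5),np.uint8))
    out=[]
    for k in cv2.findContours(m,0,2)[0]:
        if cv2.contourArea(k)<300: continue
        q=cv2.boxPoints(cv2.minAreaRect(k))+[a,c]
        w=np.array([ray(P,u,v,15) for u,v in q])[:,:2]
        e=[w[1]-w[0],w[2]-w[1]]; L=max(e,key=np.linalg.norm); L=L*np.sign(L[1])
        ctr=w.mean(0); yaw=np.arctan2(L[1],L[0]); u=L/np.linalg.norm(L)
        out.append((ctr.round(),round(yaw,3),[round(float(np.linalg.norm(x))) for x in e],'fin',(ctr-40*u).round()))
    return out
E
python3 - <<'E'
from h import *
p,R,s=tool(); print('tool R',R.round(3).tolist(),s['qpos'])
for o in news('t1.png'): print(o)
P=eyes.camera_params('top')
for l in ['reagent','beaker','dropper','spent0']: print(l,[(round(d['score'],2),tow(P,d['position']).round().tolist()) for d in (nets.find_in if l=='spent0' else nets.mark_of)('top',l)[:5]])
im=cv2.imread('pics/t1.png')
# tray outline
h=cv2.cvtColor(im,cv2.COLOR_BGR2HSV); m=((h[:,:,1]>215)&(h[:,:,2]>140)).astype(np.uint8); m[:, :400]=0
k=max(cv2.findContours(m,0,2)[0],key=cv2.contourArea); r=cv2.minAreaRect(k); q=cv2.boxPoints(r); print('tray',r,[ray(P,u,v,20)[:2].round() for u,v in q])
W=eyes.camera_params('wrist'); print('wristcam',tow(W,[0,0,0]),np.array(W['world_to_cam'])[:3,:3].round(2).tolist())
c=np.hstack([cv2.resize(im[100:220,230:390],None,fx=4,fy=4)]);cv2.imwrite('pics/crop1.png',c)
E
```

```text
tool R [[-0.0, 0.266, -0.964], [-0.0, -0.964, -0.266], [-1.0, 0.0, 0.0]] [-1.39749995e+00  4.93600601e-01  1.34547583e+00 -3.07511609e-05
  1.30248782e+00 -9.54829309e-02]
(array([441., 347.]), np.float64(1.732), [129, 44], 'fin', array([448., 308.]))
(array([543., 329.]), np.float64(1.785), [129, 43], 'fin', array([552., 290.]))
(array([626., 358.]), np.float64(1.479), [44, 129], 'fin', array([622., 318.]))
reagent [(0.78, [694.0, -275.0, -2.0])]
beaker [(0.94, [676.0, -391.0, -0.0])]
dropper [(0.62, [741.0, 262.0, -4.0]), (0.56, [555.0, 135.0, 12.0])]
spent0 [(0.96, [520.0, 130.0, 31.0]), (0.94, [309.0, 290.0, 18.0]), (0.84, [535.0, -21.0, 24.0]), (0.67, [531.0, 56.0, 28.0]), (0.25, [442.0, 345.0, 15.0])]
tray ((459.0, 222.5), (83.0, 82.0), 90.0) [array([ 589., -255.]), array([ 593., -454.]), array([ 391., -453.]), array([ 386., -256.])]
wristcam [ 237.32692328 -582.27003698  384.23631694] [[0.27, -0.96, 0.0], [-0.93, -0.26, 0.26], [-0.25, -0.07, -0.96]]
```

View pics/crop1.png

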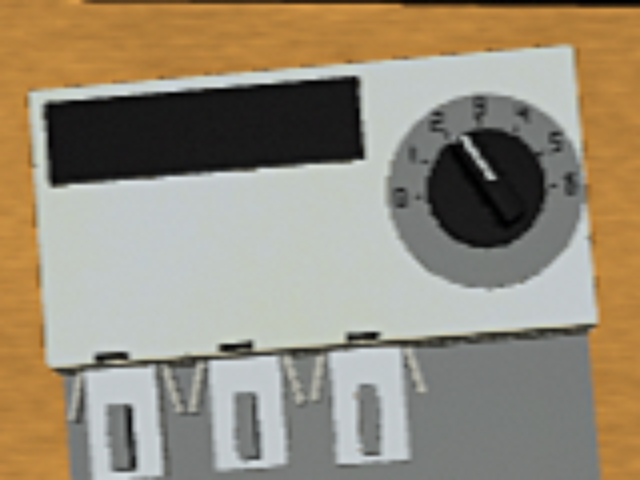

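Run:
```python
from h import *
P=eyes.camera_params('top')
def pr(a,b,z):
    A=ray(P,230+a[0]/4,100+a[1]/4,z)[:2];B=ray(P,230+b[0]/4,100+b[1]/4,z)[:2];d=A-B
    print(A.round(),B.round(),round(np.linalg.norm(d)),'yaw',round(np.arctan2(-d[0],d[1]),3))
pr((47,368),(596,325),60); pr((30,92),(572,46),60)
pr((121,437),(246,425),54); pr((246,425),(370,419),54)
import itertools
for l in ['spent0','bay0']:
  for n in ['top']:
    print(l,[tow(P,d['position']).round(1).tolist() for d in nets.mark_of(n,l) if d['score']>.5])
```

```text
[551. 171.] [ 582. -154.] 327 yaw 0.096
[717. 187.] [ 749. -138.] 326 yaw 0.098
[511. 127.] [520.  52.] 75 yaw 0.115
[520.  52.] [525. -22.] 74 yaw 0.067
spent0 [[563.6, 60.1, 11.9], [567.1, -17.9, 6.7], [309.4, 294.0, -2.2], [553.0, 134.9, 10.8]]
bay0 [[555.2, 134.6, 5.5], [561.7, 55.6, 5.5], [571.9, -19.8, 6.3]]
```

```bash
python3 -m crank '[{"angular":[0,0,-0.09],"xyz":[30,60,0],"fingers":1},{"angular":[0,0,-0.18],"xyz":[60,120,0],"fingers":1},{"angular":[0,0,-0.18],"xyz":[90,180,0],"fingers":1},{"angular":[0,0,-0.18],"xyz":[120,240,0],"fingers":1},{"angular":[0,0,-0.18],"xyz":[150,300,0],"fingers":1},{"angular":[0,0,-0.18],"xyz":[180,360,0],"fingers":1},{"angular":[0,0,-0.18],"xyz":[205,420,0],"fingers":1},{"angular":[0,0,-0.18],"xyz":[230,480,0],"fingers":1},{"angular":[0,0,-0.18],"xyz":[250,530,0],"fingers":1},{"angular":[0,0,-0.18],"xyz":[260,560,0],"fingers":1}]' && python3 -m crank '[{"angular":[0,0,0],"xyz":[20,40,0],"fingers":1},{"angular":[0,0,0],"xyz":[30,100,0],"fingers":1},{"angular":[0,0,0],"xyz":[30,100,0],"fingers":1},{"angular":[0,0,0],"xyz":[30,100,0],"fingers":1}]'
```

```text
clock: 2.5
tool_pos: [426.7, -40.5, 231.2]
tcp_rot: [2.873, 1.57, -0.179]
wrist_force: [1.5, -0.9, -0.0]
opening: 91.3
clock: 3.0
tool_pos: [455.8, 57.4, 230.9]
tcp_rot: [1.098, 1.571, -1.954]
wrist_force: [-0.4, -0.1, 0.3]
opening: 91.3
```

Run:
```python
from h import *
im,P=img('wrist','w1.png')
for l in ['spent0','bay0','reader']: print(l,[(round(d['score'],2),tow(P,d['position']).round(1).tolist()) for d in nets.mark_of('wrist',l)])
p,R,s=tool(); print(p,np.arctan2(R[1,1],R[0,1]))
```

```text
spent0 [(0.95, [544.5, 135.1, 8.1]), (0.94, [567.0, -18.2, 11.3]), (0.92, [555.8, 56.5, 7.8])]
bay0 [(0.7, [570.6, -13.2, 11.9]), (0.66, [553.9, 134.7, 7.7])]
reader [(0.9, [569.1, 10.4, -0.4])]
[455.9341542   56.350797   230.96977085] -1.4838888787416635
```

View pics/w1.png

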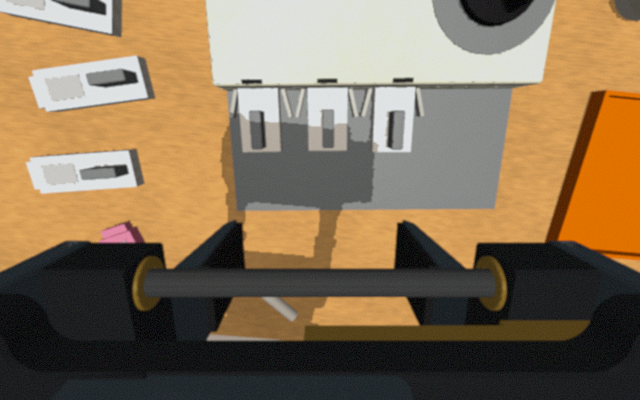

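Run:
```python
from h import *
P=eyes.camera_params('wrist')
for u,v in [(258,146),(327,146),(396,146)]: print('fin rear bottom z28',ray(P,u,v,28)[:2].round(1))
for u,v in [(258,130),(327,128),(396,130)]: print('fin z45',ray(P,u,v,45)[:2].round(1))
for u in (260,327,394): print('block rear z28',ray(P,u,152,28)[:2].round(1))
b=np.array([563,58]);psi=.097
for k in (1,0,-1): print(b+k*75*np.array([-np.sin(psi),np.cos(psi)])-40*np.array([np.cos(psi),np.sin(psi)]))
```

```text
fin rear bottom z28 [493.9 130.6]
fin rear bottom z28 [500.8  51.4]
fin rear bottom z28 [507.7 -27.8]
fin z45 [512.7 127.9]
fin z45 [521.3  53.8]
fin z45 [525.7 -20.8]
block rear z28 [487.2 128. ]
block rear z28 [494.   50.8]
block rear z28 [500.7 -26.5]
[515.92443554 128.77352069]
[523.1880325   54.12608162]
[530.45162945 -20.52135744]
```

```bash
python3 -m crank '[{"angular":[0,0,0.008],"xyz":[60,-3,-20],"fingers":0},{"angular":[0,0,0.008],"xyz":[64,-3,-80],"fingers":0},{"angular":[0,0,0.008],"xyz":[64,-3,-130],"fingers":0},{"angular":[0,0,0.008],"xyz":[64,-3,-165],"fingers":0},{"angular":[0,0,0.008],"xyz":[64,-3,-182],"fingers":0},{"angular":[0,0,0.008],"xyz":[64,-3,-182],"fingers":0},{"angular":[0,0,0.008],"xyz":[64,-3,-182],"fingers":-1},{"angular":[0,0,0.008],"xyz":[64,-3,-182],"fingers":-1},{"angular":[0,0,0.008],"xyz":[64,-3,-182],"fingers":-1},{"angular":[0,0,0.008],"xyz":[64,-3,-182],"fingers":-1}]'; python3 -c "
from h import *
p,R,s=tool();print(p.round(1),s['opening'],s['wrist_force'],s['torque'],np.arctan2(R[1,1],R[0,1]))"
```

```text
clock: 4.45
tool_pos: [520.2, 54.4, 49.3]
tcp_rot: [2.992, 1.57, -0.053]
wrist_force: [-0.9, -0.2, 6.8]
opening: 11.6
[520.2  54.4  49.3] 11.647748911180509 [-0.88283075 -0.22316502  6.82465784] [-0.03538866  0.26850971  0.01458223] -1.4739251335286103
```

```bash
python3 -m crank '[{"angular":[0,0,0],"xyz":[-15,-1.5,0],"fingers":-1},{"angular":[0,0,0],"xyz":[-35,-3.4,0],"fingers":-1},{"angular":[0,0,0],"xyz":[-60,-5.8,0],"fingers":-1},{"angular":[0,0,0],"xyz":[-80,-7.8,0],"fingers":-1},{"angular":[0,0,0],"xyz":[-80,-7.8,0],"fingers":-1},{"angular":[0,0,0],"xyz":[-80,-7.8,30],"fingers":-1},{"angular":[0,0,0],"xyz":[-80,-7.8,80],"fingers":-1}]'; python3 -m crank '[{"angular":[0,0,-0.05],"xyz":[0,-55,0],"fingers":-1},{"angular":[0,0,-0.097],"xyz":[0,-110,0],"fingers":-1},{"angular":[0,0,-0.097],"xyz":[0,-165,0],"fingers":-1},{"angular":[0,0,-0.097],"xyz":[0,-220,0],"fingers":-1},{"angular":[0,0,-0.097],"xyz":[4,-275,0],"fingers":-1},{"angular":[0,0,-0.097],"xyz":[10,-330,0],"fingers":-1},{"angular":[0,0,-0.097],"xyz":[10,-385,0],"fingers":-1},{"angular":[0,0,-0.097],"xyz":[10,-440,0],"fingers":-1},{"angular":[0,0,-0.097],"xyz":[10,-459,0],"fingers":-1},{"angular":[0,0,-0.097],"xyz":[10,-459,0],"fingers":-1}]';python3 -c "
from h import *
p,R,s=tool();print(p.round(1),s['opening'],np.arctan2(R[1,1],R[0,1]))
im,P=img('wrist','w2.png')"
```

```text
clock: 5.32
tool_pos: [438.1, 46.6, 128.8]
tcp_rot: [-0.126, 1.567, 3.112]
wrist_force: [1.0, -0.5, -1.1]
opening: 11.8
clock: 6.58
tool_pos: [449.3, -412.6, 128.4]
tcp_rot: [-0.892, 1.57, 2.248]
wrist_force: [0.3, 0.5, -1.8]
opening: 11.9
[ 449.3 -412.6  128.4] 11.903038637956488 -1.5723477482953345
```

View pics/w2.png

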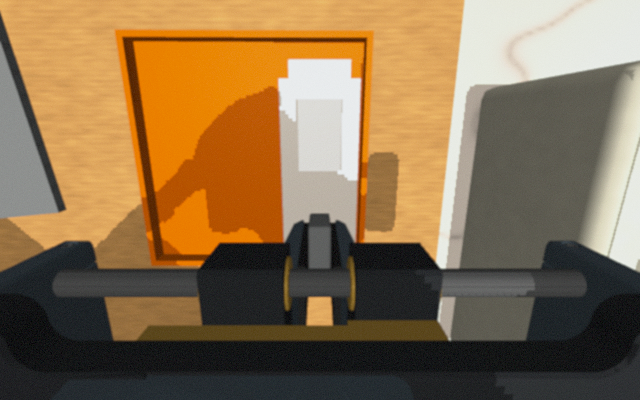

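```bash
python3 -m crank '[{"angular":[0,0,0],"xyz":[0,0,-40],"fingers":-1},{"angular":[0,0,0],"xyz":[0,0,-70],"fingers":-1},{"angular":[0,0,0],"xyz":[0,0,-81],"fingers":-1},{"angular":[0,0,0],"xyz":[0,0,-83],"fingers":-1},{"angular":[0,0,0],"xyz":[0,0,-83],"fingers":-1},{"angular":[0,0,0],"xyz":[0,0,-83],"fingers":-0.4},{"angular":[0,0,0],"xyz":[0,0,-83],"fingers":-0.4},{"angular":[0,0,0],"xyz":[0,0,-83],"fingers":-0.4},{"angular":[0,0,0],"xyz":[0,0,-50],"fingers":-0.4},{"angular":[0,0,0],"xyz":[0,0,0],"fingers":-0.4}]'; python3 -m crank '[{"angular":[0,0,0.097],"xyz":[0,55,0],"fingers":-0.4},{"angular":[0,0,0.097],"xyz":[0,110,0],"fingers":-0.4},{"angular":[0,0,0.097],"xyz":[10,165,0],"fingers":-0.4},{"angular":[0,0,0.097],"xyz":[30,220,0],"fingers":-0.4},{"angular":[0,0,0.097],"xyz":[50,275,0],"fingers":0},{"angular":[0,0,0.097],"xyz":[70,330,0],"fingers":0},{"angular":[0,0,0.097],"xyz":[77,385,0],"fingers":0},{"angular":[0,0,0.097],"xyz":[77,392,0],"fingers":0},{"angular":[0,0,0.097],"xyz":[77,392,0],"fingers":0}]';python3 -c "
from h import *
p,R,s=tool();print(p.round(1),s['opening'],np.arctan2(R[1,1],R[0,1]))"
```

```text
clock: 7.88
tool_pos: [449.3, -411.7, 128.8]
tcp_rot: [-0.838, 1.568, 2.303]
wrist_force: [0.5, -0.7, -0.2]
opening: 27.0
clock: 9.0
tool_pos: [527.0, -20.3, 129.0]
tcp_rot: [1.945, 1.571, -1.099]
wrist_force: [1.0, -0.3, -0.0]
opening: 45.8
[527.  -20.3 129. ] 45.7679696675634 -1.4728732049947064
```

```bash
python3 -m crank '[{"angular":[0,0,0],"xyz":[0,0,-40],"fingers":0},{"angular":[0,0,0],"xyz":[0,0,-70],"fingers":0},{"angular":[0,0,0],"xyz":[0,0,-80],"fingers":0},{"angular":[0,0,0],"xyz":[0,0,-80],"fingers":0},{"angular":[0,0,0],"xyz":[0,0,-80],"fingers":-1},{"angular":[0,0,0],"xyz":[0,0,-80],"fingers":-1},{"angular":[0,0,0],"xyz":[0,0,-80],"fingers":-1},{"angular":[0,0,0],"xyz":[0,0,-80],"fingers":-1}]'; python3 -m crank '[{"angular":[0,0,0],"xyz":[-15,-1.5,0],"fingers":-1},{"angular":[0,0,0],"xyz":[-35,-3.4,0],"fingers":-1},{"angular":[0,0,0],"xyz":[-60,-5.8,0],"fingers":-1},{"angular":[0,0,0],"xyz":[-80,-7.8,0],"fingers":-1},{"angular":[0,0,0],"xyz":[-80,-7.8,0],"fingers":-1},{"angular":[0,0,0],"xyz":[-80,-7.8,30],"fingers":-1},{"angular":[0,0,0],"xyz":[-80,-7.8,80],"fingers":-1},{"angular":[0,0,0],"xyz":[-80,-7.8,80],"fingers":-1}]'
```

```text
clock: 10.0
tool_pos: [527.1, -20.3, 49.2]
tcp_rot: [2.864, 1.57, -0.18]
wrist_force: [-0.5, -0.2, 5.9]
opening: 11.9
clock: 11.0
tool_pos: [447.8, -28.4, 131.4]
tcp_rot: [2.847, 1.566, -0.198]
wrist_force: [-0.5, 0.7, -1.5]
opening: 11.9
```

```bash
python3 -m crank '[{"angular":[0,0,-0.097],"xyz":[2,-55,0],"fingers":-1},{"angular":[0,0,-0.097],"xyz":[2,-110,0],"fingers":-1},{"angular":[0,0,-0.097],"xyz":[2,-165,0],"fingers":-1},{"angular":[0,0,-0.097],"xyz":[2,-220,0],"fingers":-1},{"angular":[0,0,-0.097],"xyz":[2,-275,0],"fingers":-1},{"angular":[0,0,-0.097],"xyz":[2,-326,0],"fingers":-1},{"angular":[0,0,-0.097],"xyz":[2,-326,0],"fingers":-1},{"angular":[0,0,-0.097],"xyz":[2,-326,0],"fingers":-1}]'; python3 -m crank '[{"angular":[0,0,0],"xyz":[0,0,-40],"fingers":-1},{"angular":[0,0,0],"xyz":[0,0,-70],"fingers":-1},{"angular":[0,0,0],"xyz":[0,0,-81],"fingers":-1},{"angular":[0,0,0],"xyz":[0,0,-83],"fingers":-1},{"angular":[0,0,0],"xyz":[0,0,-83],"fingers":-1},{"angular":[0,0,0],"xyz":[0,0,-83],"fingers":-0.4},{"angular":[0,0,0],"xyz":[0,0,-83],"fingers":-0.4},{"angular":[0,0,0],"xyz":[0,0,-83],"fingers":-0.4},{"angular":[0,0,0],"xyz":[0,0,-50],"fingers":-0.4},{"angular":[0,0,0],"xyz":[0,0,0],"fingers":-0.4}]'; python3 -m crank '[{"angular":[0,0,0.097],"xyz":[0,55,0],"fingers":-0.4},{"angular":[0,0,0.097],"xyz":[0,110,0],"fingers":-0.4},{"angular":[0,0,0.097],"xyz":[10,165,0],"fingers":-0.4},{"angular":[0,0,0.097],"xyz":[20,220,0],"fingers":-0.4},{"angular":[0,0,0.097],"xyz":[30,275,0],"fingers":0},{"angular":[0,0,0.097],"xyz":[40,330,0],"fingers":0},{"angular":[0,0,0.097],"xyz":[50,385,0],"fingers":0},{"angular":[0,0,0.097],"xyz":[60,440,0],"fingers":0},{"angular":[0,0,0.097],"xyz":[63,483,0],"fingers":0},{"angular":[0,0,0.097],"xyz":[63,483,0],"fingers":0}]';python3 -c "
from h import *
p,R,s=tool();print(p.round(1),s['opening'],np.arctan2(R[1,1],R[0,1]))"
```

```text
clock: 12.0
tool_pos: [448.0, -353.2, 127.8]
tcp_rot: [-0.833, 1.568, 2.308]
wrist_force: [-0.5, 0.3, -0.8]
opening: 12.1
clock: 13.25
tool_pos: [448.3, -353.6, 128.9]
tcp_rot: [-0.77, 1.568, 2.371]
wrist_force: [-0.1, 0.1, -0.3]
opening: 27.6
clock: 14.5
tool_pos: [512.0, 131.4, 129.0]
tcp_rot: [-2.601, 1.57, 0.64]
wrist_force: [1.2, -0.5, 0.2]
opening: 45.7
[512.  131.4 129. ] 45.69362975650672 -1.470655922596789
```

```bash
python3 -m crank '[{"angular":[0,0,0],"xyz":[0,0,-40],"fingers":0},{"angular":[0,0,0],"xyz":[0,0,-70],"fingers":0},{"angular":[0,0,0],"xyz":[0,0,-80],"fingers":0},{"angular":[0,0,0],"xyz":[0,0,-80],"fingers":0},{"angular":[0,0,0],"xyz":[0,0,-80],"fingers":-1},{"angular":[0,0,0],"xyz":[0,0,-80],"fingers":-1},{"angular":[0,0,0],"xyz":[0,0,-80],"fingers":-1},{"angular":[0,0,0],"xyz":[0,0,-80],"fingers":-1}]'; python3 -m crank '[{"angular":[0,0,0],"xyz":[-15,-1.5,0],"fingers":-1},{"angular":[0,0,0],"xyz":[-35,-3.4,0],"fingers":-1},{"angular":[0,0,0],"xyz":[-60,-5.8,0],"fingers":-1},{"angular":[0,0,0],"xyz":[-80,-7.8,0],"fingers":-1},{"angular":[0,0,0],"xyz":[-80,-7.8,0],"fingers":-1},{"angular":[0,0,0],"xyz":[-80,-7.8,30],"fingers":-1},{"angular":[0,0,0],"xyz":[-80,-7.8,80],"fingers":-1},{"angular":[0,0,0],"xyz":[-80,-7.8,80],"fingers":-1}]'
```

```text
clock: 15.5
tool_pos: [512.2, 128.9, 49.3]
tcp_rot: [-3.084, 1.57, 0.155]
wrist_force: [-1.6, 0.3, 5.6]
opening: 11.8
clock: 16.5
tool_pos: [432.8, 121.2, 131.4]
tcp_rot: [-3.102, 1.566, 0.137]
wrist_force: [-1.0, -0.5, -1.5]
opening: 11.7
```

```bash
python3 -m crank '[{"angular":[0,0,-0.097],"xyz":[5,-55,0],"fingers":-1},{"angular":[0,0,-0.097],"xyz":[10,-110,0],"fingers":-1},{"angular":[0,0,-0.097],"xyz":[17,-165,0],"fingers":-1},{"angular":[0,0,-0.097],"xyz":[17,-220,0],"fingers":-1},{"angular":[0,0,-0.097],"xyz":[17,-275,0],"fingers":-1},{"angular":[0,0,-0.097],"xyz":[17,-330,0],"fingers":-1},{"angular":[0,0,-0.097],"xyz":[17,-385,0],"fingers":-1},{"angular":[0,0,-0.097],"xyz":[17,-417,0],"fingers":-1},{"angular":[0,0,-0.097],"xyz":[17,-417,0],"fingers":-1},{"angular":[0,0,-0.097],"xyz":[17,-417,0],"fingers":-1}]'; python3 -m crank '[{"angular":[0,0,0],"xyz":[0,0,-40],"fingers":-1},{"angular":[0,0,0],"xyz":[0,0,-70],"fingers":-1},{"angular":[0,0,0],"xyz":[0,0,-81],"fingers":-1},{"angular":[0,0,0],"xyz":[0,0,-83],"fingers":-1},{"angular":[0,0,0],"xyz":[0,0,-83],"fingers":-1},{"angular":[0,0,0],"xyz":[0,0,-83],"fingers":-0.4},{"angular":[0,0,0],"xyz":[0,0,-83],"fingers":-0.4},{"angular":[0,0,0],"xyz":[0,0,-83],"fingers":-0.4},{"angular":[0,0,0],"xyz":[0,0,-50],"fingers":-0.4},{"angular":[0,0,0],"xyz":[0,0,0],"fingers":-0.4}]'; python3 -m crank '[{"angular":[0,0,0.15],"xyz":[0,55,0],"fingers":-0.4},{"angular":[0,0,0.3],"xyz":[0,110,10],"fingers":-0.4},{"angular":[0,0,0.45],"xyz":[0,165,20],"fingers":0},{"angular":[0,0,0.6],"xyz":[0,220,30],"fingers":0},{"angular":[0,0,0.75],"xyz":[0,275,40],"fingers":0},{"angular":[0,0,0.9],"xyz":[0,330,40],"fingers":0},{"angular":[0,0,1.05],"xyz":[0,385,40],"fingers":0},{"angular":[0,0,1.2],"xyz":[0,435,40],"fingers":0},{"angular":[0,0,1.35],"xyz":[0,480,40],"fingers":0},{"angular":[0,0,1.5],"xyz":[0,520,40],"fingers":0}]';python3 -c "
from h import *
p,R,s=tool();print(p.round(1),s['opening'],np.arctan2(R[1,1],R[0,1]),s['qpos'])
for o in news('t2.png'): print(o)
cv2.imwrite('pics/crop2.png',cv2.resize(cv2.imread('pics/t2.png')[100:340,110:510],None,fx=2,fy=2))
"
```

```text
clock: 17.75
tool_pos: [448.2, -294.8, 128.0]
tcp_rot: [-0.765, 1.569, 2.377]
wrist_force: [0.3, 1.5, -1.4]
opening: 11.8
clock: 19.0
tool_pos: [448.3, -295.4, 129.0]
tcp_rot: [-0.703, 1.568, 2.438]
wrist_force: [0.6, -0.6, 1.0]
opening: 27.3
clock: 20.25
tool_pos: [448.8, 225.8, 169.1]
tcp_rot: [2.099, 1.57, 0.462]
wrist_force: [0.8, -0.0, -0.4]
opening: 45.1
[448.8 225.8 169.1] 45.14431262461753 -0.06548088170198357 [3.47184828e-01 4.00445480e-01 1.72048417e+00 4.17853789e-05
 1.02035481e+00 4.12643838e-01]
(array([474., 420.]), np.float64(0.044), [59, 173], 'fin', array([434., 418.]))
(array([626., 358.]), np.float64(1.48), [44, 130], 'fin', array([622., 318.]))
```

View pics/crop2.png

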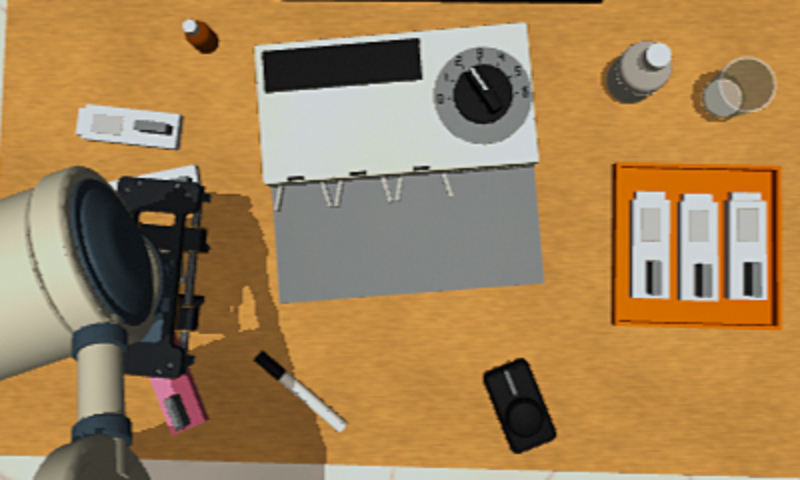

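```bash
python3 -c "
from h import *
im,P=img('wrist','w3.png')
for l in ['new0']: print(l,[(round(d['score'],2),tow(P,d['position']).round(1).tolist()) for d in nets.mark_of('wrist',l)])
"
```

```text
new0 [(0.89, [440.9, 347.7, -6.5]), (0.89, [627.9, 362.1, 3.8]), (0.67, [540.7, 327.6, -3.0])]
```

View pics/w3.png

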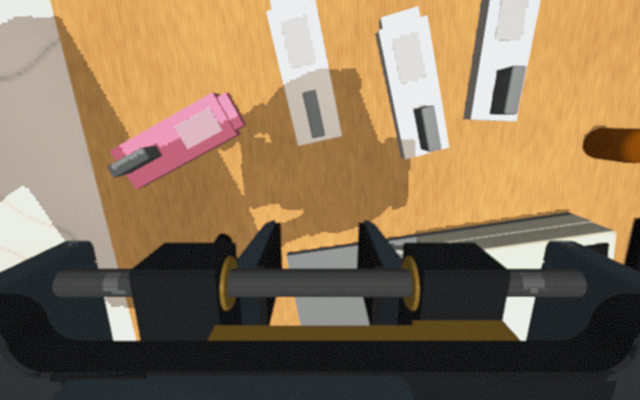

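```bash
python3 -m crank '[{"angular":[0,0,0.15],"xyz":[0,50,0],"fingers":0},{"angular":[0,0,0.226],"xyz":[0,83,-40],"fingers":0},{"angular":[0,0,0.226],"xyz":[0,83,-90],"fingers":0},{"angular":[0,0,0.226],"xyz":[0,83,-120],"fingers":0},{"angular":[0,0,0.226],"xyz":[0,83,-129.5],"fingers":0},{"angular":[0,0,0.226],"xyz":[0,83,-129.5],"fingers":0},{"angular":[0,0,0.226],"xyz":[0,83,-129.5],"fingers":-1},{"angular":[0,0,0.226],"xyz":[0,83,-129.5],"fingers":-1},{"angular":[0,0,0.226],"xyz":[0,83,-129.5],"fingers":-1},{"angular":[0,0,0.226],"xyz":[0,83,-129.5],"fingers":-1}]';python3 -c "
from h import *
p,R,s=tool();print(p.round(1),s['opening'],np.arctan2(R[1,1],R[0,1]),s['wrist_force'])"
```

```text
clock: 21.65
tool_pos: [449.1, 307.1, 39.8]
tcp_rot: [1.848, 1.57, 0.432]
wrist_force: [-1.5, -0.0, 6.5]
opening: 11.5
[449.1 307.1  39.8] 11.45616586952811 0.15503139250589018 [-1.52263179 -0.02191504  6.5216698 ]
```

```bash
python3 -m crank '[{"angular":[0,0,0],"xyz":[0,0,40],"fingers":-1},{"angular":[0,0,0],"xyz":[0,0,90],"fingers":-1},{"angular":[0,0,-0.16],"xyz":[-10,-20,90],"fingers":-1},{"angular":[0,0,-0.32],"xyz":[-20,-40,90],"fingers":-1},{"angular":[0,0,-0.48],"xyz":[-30,-60,90],"fingers":-1},{"angular":[0,0,-0.64],"xyz":[-36,-80,90],"fingers":-1},{"angular":[0,0,-0.80],"xyz":[-36,-100,90],"fingers":-1},{"angular":[0,0,-0.96],"xyz":[-36,-120,90],"fingers":-1},{"angular":[0,0,-1.12],"xyz":[-36,-140,90],"fingers":-1},{"angular":[0,0,-1.28],"xyz":[-36,-160,90],"fingers":-1}]';python3 -m crank '[{"angular":[0,0,-0.16],"xyz":[0,-20,0],"fingers":-1},{"angular":[0,0,-0.349],"xyz":[0,-28,0],"fingers":-1},{"angular":[0,0,-0.349],"xyz":[0,-28,0],"fingers":-1},{"angular":[0,0,-0.349],"xyz":[0,-28,0],"fingers":-1}]';python3 -c "
from h import *
p,R,s=tool();print(p.round(1),s['opening'],np.arctan2(R[1,1],R[0,1]),s['wrist_force'])
im,P=img('wrist','w4.png')"
```

```text
clock: 22.9
tool_pos: [412.9, 146.4, 129.4]
tcp_rot: [-0.616, 1.571, 2.967]
wrist_force: [-0.0, -0.1, -0.9]
opening: 11.8
clock: 23.4
tool_pos: [413.0, 119.3, 129.4]
tcp_rot: [-1.613, 1.571, 1.63]
wrist_force: [-0.2, 0.4, -2.0]
opening: 12.0
[413.  119.3 129.4] 11.99802350072296 -1.4695080846641806 [-0.24792515  0.41408385 -2.01134225]
```

View pics/w4.png

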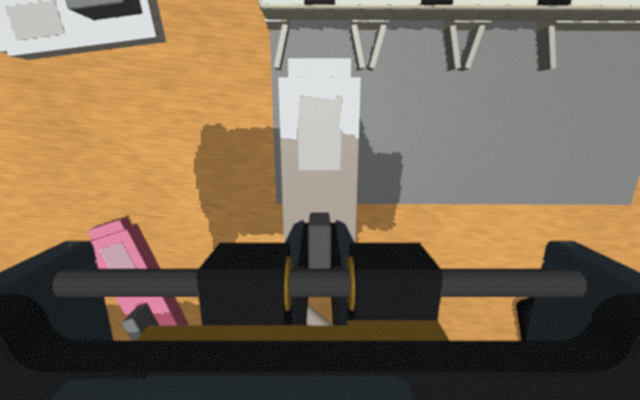

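```bash
python3 -m crank '[{"angular":[0,0,0],"xyz":[0,0,-40],"fingers":-1},{"angular":[0,0,0],"xyz":[0,0,-70],"fingers":-1},{"angular":[0,0,0],"xyz":[0,0,-79],"fingers":-1},{"angular":[0,0,0],"xyz":[0,0,-79],"fingers":-1},{"angular":[0,0,0],"xyz":[15,1.5,-79],"fingers":-1},{"angular":[0,0,0],"xyz":[30,2.9,-79],"fingers":-1},{"angular":[0,0,0],"xyz":[45,4.4,-79],"fingers":-1},{"angular":[0,0,0],"xyz":[60,5.8,-79],"fingers":-1},{"angular":[0,0,0],"xyz":[75,7.3,-79],"fingers":-1},{"angular":[0,0,0],"xyz":[90,8.7,-79],"fingers":-1}]';python3 -m crank '[{"angular":[0,0,0],"xyz":[4,0.4,0],"fingers":-1},{"angular":[0,0,0],"xyz":[7,0.7,0],"fingers":-1},{"angular":[0,0,0],"xyz":[8,0.8,0],"fingers":-1},{"angular":[0,0,0],"xyz":[8,0.8,0],"fingers":-1}]'; python3 -m crank '[{"angular":[0,0,0],"xyz":[1,0.1,0],"fingers":-1},{"angular":[0,0,0],"xyz":[1,0.1,0],"fingers":-1}]';python3 -m crank '[{"angular":[0,0,0],"xyz":[1,0.1,0],"fingers":-1},{"angular":[0,0,0],"xyz":[1,0.1,0],"fingers":-1}]'
```

```text
clock: 24.7
tool_pos: [504.0, 127.8, 50.4]
tcp_rot: [-0.099, 1.571, 3.14]
wrist_force: [-0.3, -0.5, -1.4]
opening: 11.8
clock: 25.2
tool_pos: [510.7, 128.5, 50.5]
tcp_rot: [0.017, 1.571, -3.028]
wrist_force: [-0.4, 0.1, -1.1]
opening: 11.9
clock: 25.45
tool_pos: [512.0, 128.7, 50.5]
tcp_rot: [2.801, 1.571, -0.244]
wrist_force: [0.1, 0.1, -1.3]
opening: 11.6
clock: 25.7
tool_pos: [513.1, 128.8, 50.4]
tcp_rot: [-2.978, 1.571, 0.26]
wrist_force: [0.6, -0.7, -1.2]
opening: 11.7
```

```bash
for i in 1 2 3; do :; done; python3 -m crank '[{"angular":[0,0,0],"xyz":[1,0.1,0],"fingers":-1},{"angular":[0,0,0],"xyz":[1,0.1,0],"fingers":-1}]';python3 -m crank '[{"angular":[0,0,0],"xyz":[1,0.1,0],"fingers":-1},{"angular":[0,0,0],"xyz":[1,0.1,0],"fingers":-1}]';python3 -m crank '[{"angular":[0,0,0],"xyz":[1,0.1,0],"fingers":-1},{"angular":[0,0,0],"xyz":[1,0.1,0],"fingers":-1}]'
```

```text
clock: 25.95
tool_pos: [514.1, 128.8, 50.4]
tcp_rot: [3.075, 1.571, 0.03]
wrist_force: [-0.6, -0.8, -1.6]
opening: 11.7
clock: 26.2
tool_pos: [515.1, 128.9, 50.4]
tcp_rot: [2.571, 1.571, -0.474]
wrist_force: [-0.1, -0.7, -0.7]
opening: 11.7
clock: 26.45
tool_pos: [515.2, 129.0, 50.3]
tcp_rot: [0.041, 1.569, -3.004]
wrist_force: [-5.2, -0.7, 0.2]
opening: 11.7
```

```bash
python3 -m crank '[{"angular":[0,0,0],"xyz":[1.5,0.1,-0.5],"fingers":-1},{"angular":[0,0,0],"xyz":[1.5,0.1,-1],"fingers":-1},{"angular":[0,0,0],"xyz":[1.5,0.1,-1],"fingers":-1}]';python3 -m crank '[{"angular":[0,0,0],"xyz":[0,0,0],"fingers":-0.5},{"angular":[0,0,0],"xyz":[0,0,0],"fingers":-0.4},{"angular":[0,0,0],"xyz":[0,0,0],"fingers":-0.4},{"angular":[0,0,0],"xyz":[0,0,30],"fingers":-0.4},{"angular":[0,0,0],"xyz":[0,0,85],"fingers":-0.4},{"angular":[0,0,0.15],"xyz":[-20,5,120],"fingers":0},{"angular":[0,0,0.3],"xyz":[-40,10,120],"fingers":0},{"angular":[0,0,0.45],"xyz":[-50,20,120],"fingers":0}]';python3 -m crank '[{"angular":[0,0,0.15],"xyz":[10,10,0],"fingers":0},{"angular":[0,0,0.3],"xyz":[20,20,0],"fingers":0},{"angular":[0,0,0.45],"xyz":[30,30,0],"fingers":0},{"angular":[0,0,0.6],"xyz":[40,40,0],"fingers":0},{"angular":[0,0,0.75],"xyz":[50,50,0],"fingers":0},{"angular":[0,0,0.9],"xyz":[60,56,0],"fingers":0},{"angular":[0,0,1.05],"xyz":[70,56,0],"fingers":0},{"angular":[0,0,1.2],"xyz":[80,56,0],"fingers":0},{"angular":[0,0,1.2],"xyz":[84,56,0],"fingers":0},{"angular":[0,0,1.2],"xyz":[84,56,0],"fingers":0}]';python3 -c "
from h import *
p,R,s=tool();print(p.round(1),s['opening'],np.arctan2(R[1,1],R[0,1]),s['wrist_force'])
for o in news('t3.png'): print(o)
im,P=img('wrist','w5.png')
print([(round(d['score'],2),tow(P,d['position']).round(1).tolist()) for d in nets.mark_of('wrist','new0')])
cv2.imwrite('pics/c5.png',np.hstack([im[:,:,::-1][:300],np.zeros((300,10,3),np.uint8)]))"
```

```text
clock: 26.82
tool_pos: [515.3, 128.9, 49.1]
tcp_rot: [0.036, 1.567, -3.009]
wrist_force: [-10.7, -1.7, 4.5]
opening: 12.0
clock: 27.82
tool_pos: [466.9, 149.2, 170.1]
tcp_rot: [2.771, 1.57, 0.181]
wrist_force: [-0.2, 0.1, -0.4]
opening: 45.7
clock: 29.08
tool_pos: [551.5, 205.1, 169.4]
tcp_rot: [2.702, 1.571, 1.304]
wrist_force: [-0.0, -0.0, -0.2]
opening: 45.7
[551.5 205.1 169.4] 45.6940594498754 0.17230184199732354 [-0.04090576 -0.03723577 -0.18406224]
(array([518., 355.]), np.float64(1.773), [87, 81], 'fin', array([526., 316.]))
(array([619., 394.]), np.float64(0.04), [123, 127], 'fin', array([580., 393.]))
[(0.9, [554.1, 128.3, 4.3]), (0.81, [626.5, 361.4, 6.3]), (0.55, [543.6, 327.9, -3.0])]
```

View pics/w5.png

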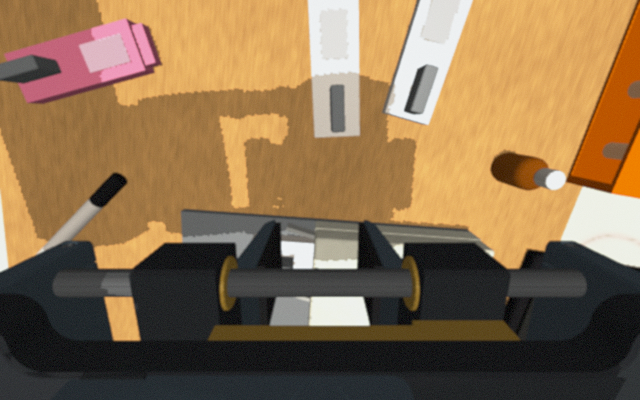

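```bash
python3 -m crank '[{"angular":[0,0,0.044],"xyz":[0,50,0],"fingers":0},{"angular":[0,0,0.044],"xyz":[0,85,-40],"fingers":0},{"angular":[0,0,0.044],"xyz":[0,85,-90],"fingers":0},{"angular":[0,0,0.044],"xyz":[0,85,-120],"fingers":0},{"angular":[0,0,0.044],"xyz":[0,85,-130],"fingers":0},{"angular":[0,0,0.044],"xyz":[0,85,-130],"fingers":0},{"angular":[0,0,0.044],"xyz":[0,85,-130],"fingers":-1},{"angular":[0,0,0.044],"xyz":[0,85,-130],"fingers":-1},{"angular":[0,0,0.044],"xyz":[0,85,-130],"fingers":-1},{"angular":[0,0,0.044],"xyz":[0,85,-130],"fingers":-1}]';python3 -c "
from h import *
p,R,s=tool();print(p.round(1),s['opening'],np.arctan2(R[1,1],R[0,1]),s['wrist_force'])"
```

```text
clock: 30.48
tool_pos: [551.7, 290.2, 39.9]
tcp_rot: [1.719, 1.57, 0.369]
wrist_force: [-0.1, -0.6, 3.9]
opening: 11.7
[551.7 290.2  39.9] 11.667641823651136 0.21995808770830055 [-0.13487007 -0.63928471  3.94889677]
```

```bash
python3 -m crank '[{"angular":[0,0,0],"xyz":[0,0,40],"fingers":-1},{"angular":[0,0,0],"xyz":[0,0,90],"fingers":-1},{"angular":[0,0,-0.16],"xyz":[-20,-25,90],"fingers":-1},{"angular":[0,0,-0.32],"xyz":[-40,-50,90],"fingers":-1},{"angular":[0,0,-0.48],"xyz":[-60,-75,90],"fingers":-1},{"angular":[0,0,-0.64],"xyz":[-80,-100,90],"fingers":-1},{"angular":[0,0,-0.80],"xyz":[-100,-125,90],"fingers":-1},{"angular":[0,0,-0.96],"xyz":[-120,-150,90],"fingers":-1},{"angular":[0,0,-1.12],"xyz":[-131,-175,90],"fingers":-1},{"angular":[0,0,-1.28],"xyz":[-131,-200,90],"fingers":-1}]';python3 -m crank '[{"angular":[0,0,-0.16],"xyz":[0,-25,0],"fingers":-1},{"angular":[0,0,-0.32],"xyz":[0,-45.5,0],"fingers":-1},{"angular":[0,0,-0.412],"xyz":[0,-45.5,0],"fingers":-1},{"angular":[0,0,-0.412],"xyz":[0,-45.5,0],"fingers":-1},{"angular":[0,0,-0.412],"xyz":[0,-45.5,0],"fingers":-1}]';python3 -c "
from h import *
p,R,s=tool();print(p.round(1),s['opening'],np.arctan2(R[1,1],R[0,1]),s['wrist_force'])
im,P=img('wrist','w6.png')"
```

```text
clock: 31.72
tool_pos: [419.4, 89.4, 129.5]
tcp_rot: [-0.405, 1.57, -3.04]
wrist_force: [0.7, 0.2, -0.9]
opening: 11.7
clock: 32.35
tool_pos: [420.5, 44.8, 129.4]
tcp_rot: [-1.273, 1.571, 1.97]
wrist_force: [0.9, -0.4, -0.9]
opening: 12.0
[420.5  44.8 129.4] 12.022918005080522 -1.4694597120054655 [ 0.94065599 -0.41026479 -0.90755123]
```

View pics/w6.png

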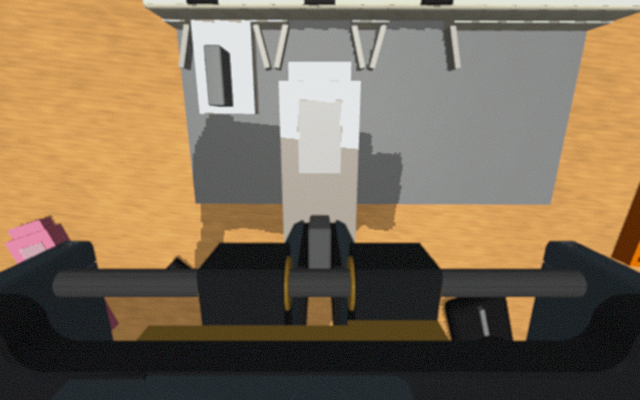

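```bash
python3 -m crank '[{"angular":[0,0,-0.004],"xyz":[0,0,-40],"fingers":-1},{"angular":[0,0,-0.004],"xyz":[0,0,-70],"fingers":-1},{"angular":[0,0,-0.004],"xyz":[0,0,-79],"fingers":-1},{"angular":[0,0,-0.004],"xyz":[0,0,-79],"fingers":-1},{"angular":[0,0,-0.004],"xyz":[15,1.5,-79],"fingers":-1},{"angular":[0,0,-0.004],"xyz":[30,2.9,-79],"fingers":-1},{"angular":[0,0,-0.004],"xyz":[45,4.4,-79],"fingers":-1},{"angular":[0,0,-0.004],"xyz":[60,5.8,-79],"fingers":-1},{"angular":[0,0,-0.004],"xyz":[75,7.3,-79],"fingers":-1},{"angular":[0,0,-0.004],"xyz":[90,8.7,-79],"fingers":-1}]';python3 -m crank '[{"angular":[0,0,0],"xyz":[3,0.3,0],"fingers":-1},{"angular":[0,0,0],"xyz":[6,0.6,0],"fingers":-1},{"angular":[0,0,0],"xyz":[8,0.8,0],"fingers":-1},{"angular":[0,0,0],"xyz":[8,0.8,0],"fingers":-1}]'; python3 -m crank '[{"angular":[0,0,0],"xyz":[1,0.1,0],"fingers":-1},{"angular":[0,0,0],"xyz":[2,0.2,0],"fingers":-1},{"angular":[0,0,0],"xyz":[2,0.2,0],"fingers":-1}]';python3 -m crank '[{"angular":[0,0,0],"xyz":[1,0.1,0],"fingers":-1},{"angular":[0,0,0],"xyz":[2,0.2,0],"fingers":-1},{"angular":[0,0,0],"xyz":[2,0.2,0],"fingers":-1}]'
```

```text
clock: 33.65
tool_pos: [511.5, 53.4, 50.4]
tcp_rot: [-0.109, 1.571, 3.128]
wrist_force: [0.1, -0.1, -2.0]
opening: 11.7
clock: 34.15
tool_pos: [518.3, 54.1, 50.4]
tcp_rot: [-0.109, 1.571, 3.127]
wrist_force: [0.4, -0.3, -1.1]
opening: 11.6
clock: 34.52
tool_pos: [520.5, 54.3, 50.4]
tcp_rot: [-3.078, 1.571, 0.158]
wrist_force: [-0.3, -0.5, -1.5]
opening: 12.1
clock: 34.9
tool_pos: [522.6, 54.5, 50.4]
tcp_rot: [3.028, 1.571, -0.019]
wrist_force: [0.3, 1.0, -2.0]
opening: 12.3
```

```bash
python3 -m crank '[{"angular":[0,0,0],"xyz":[1,0.1,0],"fingers":-1},{"angular":[0,0,0],"xyz":[1,0.1,0],"fingers":-1}]'; python3 -m crank '[{"angular":[0,0,0],"xyz":[1,0.1,0],"fingers":-1},{"angular":[0,0,0],"xyz":[1,0.1,0],"fingers":-1}]';python3 -m crank '[{"angular":[0,0,0],"xyz":[1,0.1,0],"fingers":-1},{"angular":[0,0,0],"xyz":[1,0.1,0],"fingers":-1}]'
```

```text
clock: 35.15
tool_pos: [523.5, 54.7, 50.4]
tcp_rot: [2.421, 1.571, -0.625]
wrist_force: [-0.3, 0.1, -1.5]
opening: 12.1
clock: 35.4
tool_pos: [524.2, 54.7, 50.3]
tcp_rot: [-0.08, 1.57, -3.127]
wrist_force: [-1.6, -1.3, -0.7]
opening: 12.1
clock: 35.65
tool_pos: [524.3, 54.8, 50.2]
tcp_rot: [-0.061, 1.568, -3.108]
wrist_force: [-6.3, -1.8, -0.3]
opening: 11.7
```

```bash
python3 -m crank '[{"angular":[0,0,0],"xyz":[1,0.1,-0.5],"fingers":-1},{"angular":[0,0,0],"xyz":[1.2,0.1,-1],"fingers":-1},{"angular":[0,0,0],"xyz":[1.2,0.1,-1],"fingers":-1}]';python3 -m crank '[{"angular":[0,0,0],"xyz":[0,0,0],"fingers":-0.5},{"angular":[0,0,0],"xyz":[0,0,0],"fingers":-0.4},{"angular":[0,0,0],"xyz":[0,0,0],"fingers":-0.4},{"angular":[0,0,0],"xyz":[0,0,30],"fingers":-0.4},{"angular":[0,0,0],"xyz":[0,0,85],"fingers":-0.4},{"angular":[0,0,0.15],"xyz":[0,15,120],"fingers":0},{"angular":[0,0,0.3],"xyz":[0,40,120],"fingers":0},{"angular":[0,0,0.45],"xyz":[10,70,120],"fingers":0}]';python3 -m crank '[{"angular":[0,0,0.15],"xyz":[10,20,0],"fingers":0},{"angular":[0,0,0.3],"xyz":[20,40,0],"fingers":0},{"angular":[0,0,0.45],"xyz":[30,60,0],"fingers":0},{"angular":[0,0,0.6],"xyz":[40,80,0],"fingers":0},{"angular":[0,0,0.75],"xyz":[60,100,0],"fingers":0},{"angular":[0,0,0.9],"xyz":[81,110,0],"fingers":0},{"angular":[0,0,0.93],"xyz":[81,110,0],"fingers":0},{"angular":[0,0,0.93],"xyz":[81,110,0],"fingers":0}]';python3 -c "
from h import *
p,R,s=tool();print(p.round(1),s['opening'],np.arctan2(R[1,1],R[0,1]),s['wrist_force'])
im,P=img('wrist','w7.png')
print([(round(d['score'],2),tow(P,d['position']).round(1).tolist()) for d in nets.mark_of('wrist','new0')])"
```

```text
clock: 36.02
tool_pos: [524.4, 54.9, 49.0]
tcp_rot: [-0.073, 1.566, -3.119]
wrist_force: [-11.8, -1.4, 4.9]
opening: 11.5
clock: 37.02
tool_pos: [536.7, 125.5, 170.2]
tcp_rot: [2.683, 1.57, 0.091]
wrist_force: [-0.1, 0.1, 0.4]
opening: 45.3
clock: 38.02
tool_pos: [617.0, 234.6, 169.2]
tcp_rot: [-1.187, 1.57, -2.856]
wrist_force: [-0.2, 0.4, -0.2]
opening: 45.9
[617.  234.6 169.2] 45.89434595498864 -0.09793968472597385 [-0.1949603   0.39849576 -0.16085208]
[(0.85, [625.4, 357.7, -0.1])]
```

View pics/w7.png

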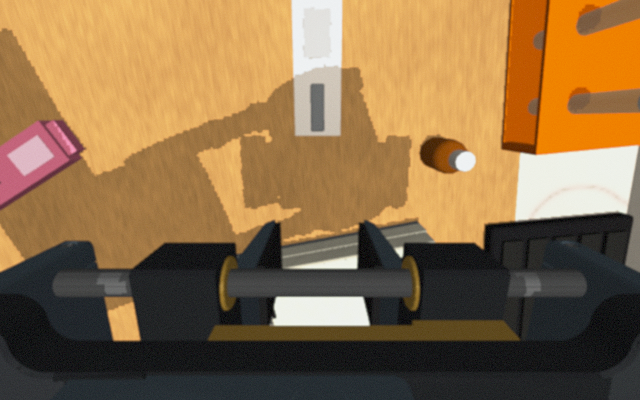

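```bash
python3 -m crank '[{"angular":[0,0,0.005],"xyz":[4,50,0],"fingers":0},{"angular":[0,0,0.005],"xyz":[6,83,-40],"fingers":0},{"angular":[0,0,0.005],"xyz":[6,83,-90],"fingers":0},{"angular":[0,0,0.005],"xyz":[6,83,-120],"fingers":0},{"angular":[0,0,0.005],"xyz":[6,83,-130],"fingers":0},{"angular":[0,0,0.005],"xyz":[6,83,-130],"fingers":0},{"angular":[0,0,0.005],"xyz":[6,83,-130],"fingers":-1},{"angular":[0,0,0.005],"xyz":[6,83,-130],"fingers":-1},{"angular":[0,0,0.005],"xyz":[6,83,-130],"fingers":-1},{"angular":[0,0,0.005],"xyz":[6,83,-130],"fingers":-1}]';python3 -c "
from h import *
p,R,s=tool();print(p.round(1),s['opening'],np.arctan2(R[1,1],R[0,1]),s['wrist_force'])"
```

```text
clock: 39.38
tool_pos: [623.8, 318.0, 39.8]
tcp_rot: [2.07, 1.57, 0.408]
wrist_force: [-1.3, -1.5, 3.2]
opening: 11.9
[623.8 318.   39.8] 11.866982856613392 -0.09103273195371916 [-1.2607083  -1.51172994  3.19785692]
```

```bash
python3 -m crank '[{"angular":[0,0,0],"xyz":[0,0,40],"fingers":-1},{"angular":[0,0,0],"xyz":[0,0,90],"fingers":-1},{"angular":[0,0,-0.16],"xyz":[-30,-25,90],"fingers":-1},{"angular":[0,0,-0.32],"xyz":[-60,-50,90],"fingers":-1},{"angular":[0,0,-0.48],"xyz":[-90,-80,90],"fingers":-1},{"angular":[0,0,-0.64],"xyz":[-120,-110,90],"fingers":-1},{"angular":[0,0,-0.80],"xyz":[-150,-140,90],"fingers":-1},{"angular":[0,0,-0.96],"xyz":[-180,-170,90],"fingers":-1},{"angular":[0,0,-1.12],"xyz":[-196,-210,90],"fingers":-1},{"angular":[0,0,-1.28],"xyz":[-196,-250,90],"fingers":-1}]';python3 -m crank '[{"angular":[0,0,-0.1],"xyz":[0,-40,0],"fingers":-1},{"angular":[0,0,-0.103],"xyz":[0,-80,0],"fingers":-1},{"angular":[0,0,-0.103],"xyz":[0,-98,0],"fingers":-1},{"angular":[0,0,-0.103],"xyz":[0,-98,0],"fingers":-1},{"angular":[0,0,-0.103],"xyz":[0,-98,0],"fingers":-1}]';python3 -c "
from h import *
p,R,s=tool();print(p.round(1),s['opening'],np.arctan2(R[1,1],R[0,1]),s['wrist_force'])
im,P=img('wrist','w8.png')"
```

```text
clock: 40.62
tool_pos: [426.3, 67.1, 129.6]
tcp_rot: [-0.204, 1.57, 3.133]
wrist_force: [1.0, -0.7, -1.7]
opening: 11.9
clock: 41.25
tool_pos: [427.6, -29.6, 129.4]
tcp_rot: [-1.256, 1.571, 1.982]
wrist_force: [-1.1, -0.2, -0.7]
opening: 11.8
[427.6 -29.6 129.4] 11.786872521829087 -1.4740639433847655 [-1.09433503 -0.15571377 -0.66585377]
```

View pics/w8.png

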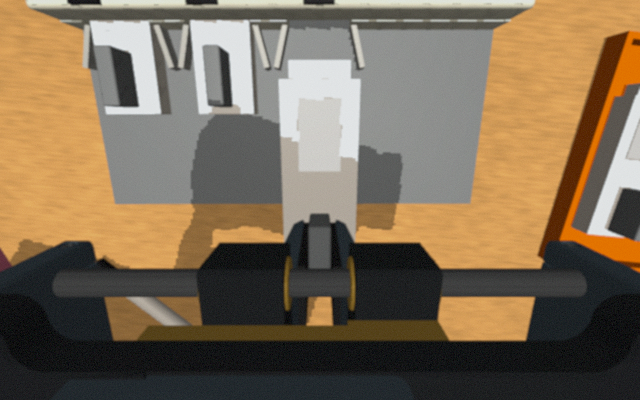

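```bash
python3 -m crank '[{"angular":[0,0,0],"xyz":[0,0,-40],"fingers":-1},{"angular":[0,0,0],"xyz":[0,0,-70],"fingers":-1},{"angular":[0,0,0],"xyz":[0,0,-79],"fingers":-1},{"angular":[0,0,0],"xyz":[0,0,-79],"fingers":-1},{"angular":[0,0,0],"xyz":[15,1.4,-79],"fingers":-1},{"angular":[0,0,0],"xyz":[30,2.7,-79],"fingers":-1},{"angular":[0,0,0],"xyz":[45,4.2,-79],"fingers":-1},{"angular":[0,0,0],"xyz":[60,5.6,-79],"fingers":-1},{"angular":[0,0,0],"xyz":[75,7.1,-79],"fingers":-1},{"angular":[0,0,0],"xyz":[90,8.5,-79],"fingers":-1}]';python3 -m crank '[{"angular":[0,0,0],"xyz":[3,0.3,0],"fingers":-1},{"angular":[0,0,0],"xyz":[6,0.6,0],"fingers":-1},{"angular":[0,0,0],"xyz":[8,0.8,0],"fingers":-1},{"angular":[0,0,0],"xyz":[8,0.8,0],"fingers":-1}]'; python3 -m crank '[{"angular":[0,0,0],"xyz":[1,0.1,0],"fingers":-1},{"angular":[0,0,0],"xyz":[2,0.2,0],"fingers":-1},{"angular":[0,0,0],"xyz":[2,0.2,0],"fingers":-1}]';python3 -m crank '[{"angular":[0,0,0],"xyz":[1,0.1,0],"fingers":-1},{"angular":[0,0,0],"xyz":[2,0.2,0],"fingers":-1},{"angular":[0,0,0],"xyz":[2,0.2,0],"fingers":-1}]';python3 -m crank '[{"angular":[0,0,0],"xyz":[1,0.1,0],"fingers":-1},{"angular":[0,0,0],"xyz":[1,0.1,0],"fingers":-1}]'
```

```text
clock: 42.55
tool_pos: [518.7, -21.4, 50.4]
tcp_rot: [-0.452, 1.571, 2.787]
wrist_force: [1.2, 0.1, -1.0]
opening: 11.7
clock: 43.05
tool_pos: [525.5, -20.8, 50.4]
tcp_rot: [-0.099, 1.571, 3.139]
wrist_force: [-0.4, -0.4, -1.4]
opening: 11.6
clock: 43.42
tool_pos: [527.8, -20.5, 50.4]
tcp_rot: [-3.12, 1.571, 0.119]
wrist_force: [-0.6, -0.1, -1.3]
opening: 11.5
clock: 43.8
tool_pos: [529.8, -20.3, 50.4]
tcp_rot: [3.007, 1.571, -0.038]
wrist_force: [0.7, 0.8, -1.3]
opening: 11.7
clock: 44.05
tool_pos: [530.5, -20.3, 50.4]
tcp_rot: [-0.22, 1.57, 3.018]
wrist_force: [-0.6, 0.0, -1.3]
opening: 11.8
```

```bash
python3 -m crank '[{"angular":[0,0,0],"xyz":[1,0.1,0],"fingers":-1},{"angular":[0,0,0],"xyz":[1,0.1,0],"fingers":-1}]'; python3 -m crank '[{"angular":[0,0,0],"xyz":[1,0.1,-0.5],"fingers":-1},{"angular":[0,0,0],"xyz":[1.2,0.1,-1],"fingers":-1},{"angular":[0,0,0],"xyz":[1.2,0.1,-1],"fingers":-1}]'
```

```text
clock: 44.3
tool_pos: [530.7, -20.1, 50.2]
tcp_rot: [-0.164, 1.569, 3.075]
wrist_force: [-5.2, -1.3, 0.7]
opening: 12.0
clock: 44.68
tool_pos: [530.7, -19.9, 49.1]
tcp_rot: [-0.175, 1.567, 3.063]
wrist_force: [-10.9, -2.2, 3.0]
opening: 11.8
```

```bash
python3 -m crank '[{"angular":[0,0,0],"xyz":[0,0,0],"fingers":-0.5},{"angular":[0,0,0],"xyz":[0,0,0],"fingers":-0.4},{"angular":[0,0,0],"xyz":[0,0,0],"fingers":-0.4},{"angular":[0,0,0],"xyz":[0,0,30],"fingers":-0.4},{"angular":[0,0,0],"xyz":[0,0,85],"fingers":-0.4},{"angular":[0,0,0],"xyz":[-10,0,140],"fingers":0},{"angular":[0,0,0],"xyz":[-30,-10,200],"fingers":0},{"angular":[0,0,0],"xyz":[-40,-20,230],"fingers":0},{"angular":[0,0,0],"xyz":[-40,-20,230],"fingers":0},{"angular":[0,0,0],"xyz":[-40,-20,230],"fingers":0}]';python3 -c "
from h import *
p,R,s=tool();print(p.round(1),s['opening'],np.arctan2(R[1,1],R[0,1]),s['wrist_force'])
im,P=img('wrist','w9.png')
for l in ['dial_grip','new0','bay0']:print([(round(d['score'],2),tow(P,d['position']).round(1).tolist()) for d in nets.mark_of('wrist',l)])"
```

```text
clock: 45.92
tool_pos: [492.8, -39.9, 278.9]
tcp_rot: [-0.516, 1.57, 2.722]
wrist_force: [-0.5, -0.4, -1.4]
opening: 45.4
[492.8 -39.9 278.9] 45.3842315327265 -1.47417087015573 [-0.45981077 -0.37162738 -1.38509129]
[(0.96, [664.7, -87.8, 91.8])]
[(0.88, [572.8, -14.3, 13.4]), (0.71, [553.2, 134.4, 5.5]), (0.67, [561.1, 55.3, 8.0])]
[(0.76, [567.2, -11.2, 14.0])]
```

View pics/w9.png

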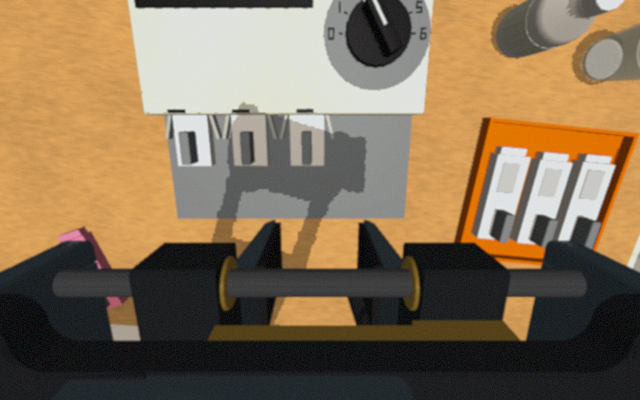

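```bash
python3 -m crank '[{"angular":[0,0,0.15],"xyz":[40,-10,-20],"fingers":0},{"angular":[0,0,0.3],"xyz":[80,-20,-40],"fingers":0},{"angular":[0,0,0.45],"xyz":[100,-65,-60],"fingers":0},{"angular":[0,0,0.524],"xyz":[110,-85,-70],"fingers":0},{"angular":[0,0,0.524],"xyz":[110,-85,-70],"fingers":0},{"angular":[0,0,0.524],"xyz":[110,-85,-70],"fingers":0}]';python3 -c "
from h import *
p,R,s=tool();print(p.round(1),s['opening'],np.arctan2(R[1,1],R[0,1]),s['wrist_force'])
im,P=img('wrist','w10.png')
for l in ['dial_grip','reader']:print([(round(d['score'],2),tow(P,d['position']).round(1).tolist()) for d in nets.mark_of('wrist',l)])
b=proj(P,[664.5,-87,101]);print(b)"
```

```text
clock: 46.88
tool_pos: [602.6, -124.4, 209.2]
tcp_rot: [-1.21, 1.57, 2.552]
wrist_force: [1.2, 0.8, 0.2]
opening: 45.8
[ 602.6 -124.4  209.2] 45.842279855013246 -0.9511488419090002 [1.19991499 0.78153935 0.2057015 ]
[(0.79, [660.2, -85.9, 91.8]), (0.28, [698.9, -272.7, -2.9])]
[(0.66, [569.9, 9.4, 2.3])]
[326.53572854 121.84288459]
```

View pics/w10.png

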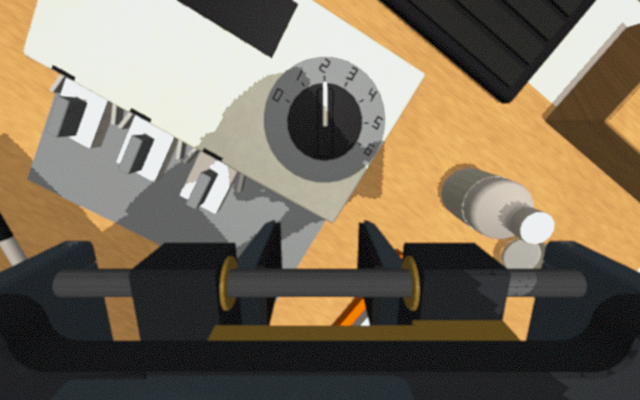

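```bash
python3 -m crank '[{"angular":[0,0,0],"xyz":[30,19,0],"fingers":0},{"angular":[0,0,0],"xyz":[61.7,37.8,-20],"fingers":0},{"angular":[0,0,0],"xyz":[61.7,37.8,-60],"fingers":0},{"angular":[0,0,0],"xyz":[61.7,37.8,-95],"fingers":0},{"angular":[0,0,0],"xyz":[61.7,37.8,-113],"fingers":0},{"angular":[0,0,0],"xyz":[61.7,37.8,-114],"fingers":0},{"angular":[0,0,0],"xyz":[61.7,37.8,-114],"fingers":-0.4},{"angular":[0,0,0],"xyz":[61.7,37.8,-114],"fingers":-1},{"angular":[0,0,0],"xyz":[61.7,37.8,-114],"fingers":-1},{"angular":[0,0,0],"xyz":[61.7,37.8,-114],"fingers":-1}]';python3 -c "
from h import *
p,R,s=tool();print(p.round(1),s['opening'],np.arctan2(R[1,1],R[0,1]),s['wrist_force'],s['torque'],s['qpos'])"
```

```text
clock: 48.28
tool_pos: [664.1, -86.3, 96.1]
tcp_rot: [-1.761, 1.569, 2.002]
wrist_force: [-4.9, 9.4, 9.2]
opening: 13.5
[664.1 -86.3  96.1] 13.494911786030052 -0.9500209720180823 [-4.91213152  9.36792362  9.15092794] [ 1.57428345  0.87997063 -0.02076316] [-0.21895525  0.69463553  1.36043039  0.00136375  1.08744469  0.73043158]
```

```bash
python3 -m crank '[{"angular":[0,0,0],"xyz":[-0.5,0.8,0],"fingers":-1},{"angular":[0,0,-0.13],"xyz":[-0.5,0.8,0],"fingers":-1},{"angular":[0,0,-0.26],"xyz":[-0.5,0.8,0],"fingers":-1},{"angular":[0,0,-0.39],"xyz":[-0.5,0.8,0],"fingers":-1},{"angular":[0,0,-0.52],"xyz":[-0.5,0.8,0],"fingers":-1}]';python3 -m crank '[{"angular":[0,0,-0.13],"xyz":[0,0,0],"fingers":-1},{"angular":[0,0,-0.26],"xyz":[0,0,0],"fingers":-1},{"angular":[0,0,-0.39],"xyz":[0,0,0],"fingers":-1},{"angular":[0,0,-0.53],"xyz":[0,0,0],"fingers":-1},{"angular":[0,0,-0.54],"xyz":[0,0,0],"fingers":-1},{"angular":[0,0,-0.54],"xyz":[0,0,0],"fingers":-1}]'
python3 -c "
from h import *
p,R,s=tool();print(p.round(1),s['opening'],np.arctan2(R[1,1],R[0,1]),s['wrist_force'],s['torque'])"
```

```text
clock: 48.9
tool_pos: [664.2, -86.6, 96.1]
tcp_rot: [2.602, 1.57, -0.443]
wrist_force: [-2.2, -0.4, 4.7]
opening: 13.5
clock: 49.65
tool_pos: [664.1, -87.0, 96.2]
tcp_rot: [2.577, 1.57, -1.004]
wrist_force: [-2.5, -3.9, 6.1]
opening: 14.0
[664.1 -87.   96.2] 13.95066858703753 -2.0102095480660718 [-2.54918252 -3.9171148   6.1298589 ] [-0.59459477  0.58291538  0.11329615]
```

Release, rise, back off and look.

```bash
python3 -m crank '[{"angular":[0,0,0],"xyz":[0,0,0],"fingers":-0.5},{"angular":[0,0,0],"xyz":[0,0,0],"fingers":-0.2},{"angular":[0,0,0],"xyz":[0,0,0],"fingers":0},{"angular":[0,0,0],"xyz":[0,0,30],"fingers":0},{"angular":[0,0,0],"xyz":[0,0,80],"fingers":0},{"angular":[0,0,0],"xyz":[-40,-10,120],"fingers":0},{"angular":[0,0,0],"xyz":[-90,-40,150],"fingers":0},{"angular":[0,0,0],"xyz":[-140,-90,150],"fingers":0},{"angular":[0,0,0],"xyz":[-180,-130,150],"fingers":0},{"angular":[0,0,0],"xyz":[-220,-170,150],"fingers":0}]'; python3 -m crank '[{"angular":[0,0,0],"xyz":[-40,-40,0],"fingers":0},{"angular":[0,0,0],"xyz":[-80,-80,0],"fingers":0},{"angular":[0,0,0],"xyz":[-110,-120,0],"fingers":0},{"angular":[0,0,0],"xyz":[-110,-160,0],"fingers":0},{"angular":[0,0,0],"xyz":[-110,-200,0],"fingers":0},{"angular":[0,0,0],"xyz":[-110,-240,0],"fingers":0},{"angular":[0,0,0],"xyz":[-110,-240,0],"fingers":0}]';python3 -c "
from h import *
im,P=img('top','t9.png')
for l in ['spent0','reagent','beaker','dropper']:print(l,[(round(d['score'],2),tow(P,d['position']).round(1).tolist()) for d in nets.mark_of('top',l)])
a=cv2.resize(im[100:220,230:390,::-1],None,fx=4,fy=4); b=cv2.resize(im[100:280,110:510,::-1],None,fx=1.6,fy=1.6)[:, :640]
b=b[:,:640]; cv2.imwrite('pics/fin.png',cv2.resize(np.vstack([a,b]),None,fx=.75,fy=.75))"
```

```text
clock: 50.9
tool_pos: [442.6, -257.5, 245.7]
tcp_rot: [2.9, 1.57, -0.681]
wrist_force: [0.5, -0.6, 0.1]
opening: 45.8
clock: 51.78
tool_pos: [333.8, -498.8, 245.0]
tcp_rot: [2.237, 1.57, -1.346]
wrist_force: [-0.6, 0.2, 0.6]
opening: 45.5
spent0 [(0.81, [493.9, -413.7, 7.2]), (0.79, [489.0, -356.9, 0.2]), (0.61, [308.0, 292.8, -0.8]), (0.39, [490.4, -355.5, -1.2])]
reagent [(0.76, [693.9, -275.0, 1.3]), (0.43, [661.3, -86.4, 90.5])]
beaker [(0.64, [677.5, -390.4, 0.4]), (0.26, [696.7, -273.0, 0.8])]
dropper [(0.53, [739.0, 263.1, -2.7])]
```

View pics/fin.png

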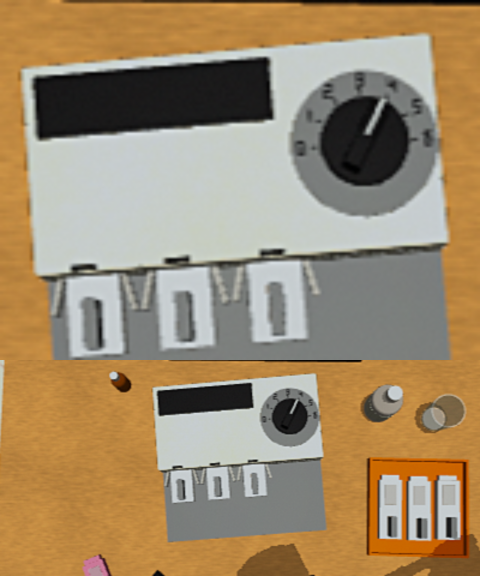

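```bash
python3 -c "
from h import *
print(ctrl.observe()['clock'],workorder.sign_off())"
```

```text
the job is handed in; nothing more can be done
52.025 None
```

The job is done and handed in at 52 s on the robot's clock.

- **Spent cassettes:** all three were drawn out of the bays and laid side by side, flat and fin up, in the orange tray. The last top picture shows them there. In that picture the network marked only two of the three, so the third rests on my reading of it.
- **New cassettes:** all three were slid nose first into bays 0, 1 and 2. Each met the hidden stop, pressed home with about 11 N. In the last picture their rear ends are in line with the reader, about 2 to 3 mm deeper than the spent ones sat, by pixel comparison.
- **Dial:** turned last, from 2 to 4. After letting go, the last picture shows the pointer on 4.
- **Everything else:** before and after readings of the reagent, dropper and beaker agree within about 2 mm. I never touched the pink look-alike.

I saw no knocked cassette and no slipped grip. When I gripped the dial the jaws were about 1 mm off centre, with about 10 N of side force. I corrected that before turning it. No check failed.

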